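# Strip a module carrier onto a cleaned sorting tray

## Task

Use the scraper to push all the loose metal chips off the raised deck of the sorting tray into its trough, without touching the chips with the fingers, and only then pull every module off the snap posts of the carrier and stand it upright on the cleaned deck, wholly on the deck. Put the scraper back, standing, on the middle of its rubber mat, and leave the other things on the bench undisturbed.

Things in the scene. Friction and masses are not known exactly. Their poses are not given: they have to be found in the camera images.
- tray: Fixed steel tray, 168 (x) x 308 (y) mm, origin on the bench under its centre. Deck 20 mm above the bench: x -80..80, y -50..150 in its frame. Rims 4 mm thick, top 36 mm above the bench, along both sides (x +-82), the back (y 152) and round the trough. The deck's edge at y -50 is open to the trough: y -50..-150, floor 4 mm above the bench. Tray and carrier may start with places swapped
- carrier: Fixed black plate of the module carrier, 94 (x) x 345 (y) x 18 mm thick, origin on the bench under its centre. Four grey snap posts, 27 x 34 mm, 28 mm high above the plate, stand in a row at y -127.5, -42.5, 42.5, 127.5 mm (x 0), each with sprung steel noses on its y faces. Posts without a module are empty
- module1: Black hollow relay module, 44 (x) x 64 (y) x 50 mm high, open below; origin at the centre of its underside, z up. 0.08-0.17 kg. Starts snapped over the carrier's post at y = -127.5 mm, underside on the plate, axes parallel to the carrier's. The snap yields to a straight upward pull of about 13 N within 5 mm; clear of the post after rising 28 mm. May be absent (3 or 4 are there)
- module2: Black hollow relay module, 44 (x) x 64 (y) x 50 mm high, open below; origin at the centre of its underside, z up. 0.08-0.17 kg. Starts snapped over the carrier's post at y = -42.5 mm, underside on the plate, axes parallel to the carrier's. The snap yields to a straight upward pull of about 13 N within 5 mm; clear of the post after rising 28 mm. May be absent (3 or 4 are there)
- module3: Black hollow relay module, 44 (x) x 64 (y) x 50 mm high, open below; origin at the centre of its underside, z up. 0.08-0.17 kg. Starts snapped over the carrier's post at y = 42.5 mm, underside on the plate, axes parallel to the carrier's. The snap yields to a straight upward pull of about 13 N within 5 mm; clear of the post after rising 28 mm. May be absent (3 or 4 are there)
- module4: Black hollow relay module, 44 (x) x 64 (y) x 50 mm high, open below; origin at the centre of its underside, z up. 0.08-0.17 kg. Starts snapped over the carrier's post at y = 127.5 mm, underside on the plate, axes parallel to the carrier's. The snap yields to a straight upward pull of about 13 N within 5 mm; clear of the post after rising 28 mm. May be absent (3 or 4 are there)
- chip1: Loose aluminium chip (piece of casting), 28 x 20 x 10 mm, 18 g, origin at the centre of its underside; at the start lying on the tray's deck. May be absent (3 to 5 chips are there)
- chip2: Loose aluminium chip (piece of casting), 28 x 20 x 10 mm, 18 g, origin at the centre of its underside; at the start lying on the tray's deck. May be absent (3 to 5 chips are there)
- chip3: Loose aluminium chip (piece of casting), 28 x 20 x 10 mm, 18 g, origin at the centre of its underside; at the start lying on the tray's deck. May be absent (3 to 5 chips are there)
- chip4: Loose aluminium chip (piece of casting), 28 x 20 x 10 mm, 18 g, origin at the centre of its underside; at the start lying on the tray's deck. May be absent (3 to 5 chips are there)
- chip5: Loose aluminium chip (piece of casting), 28 x 20 x 10 mm, 18 g, origin at the centre of its underside; at the start lying on the tray's deck. May be absent (3 to 5 chips are there)
- scraper: Wooden scraper block: base 50 mm (x) x 104 mm (y) x 22 mm high with a rubber-edged underside; handle on top of the base, centred, 24 mm (x) x 60 mm (y), from 22 to 62 mm above the underside. Origin at the centre of the underside, z up. 0.15 to 0.31 kg. The deck is 160 mm wide between the rims, so it takes more than one stroke
- mat: Fixed rubber mat, 90 mm (x) x 190 mm (y), 3 mm thick, the scraper's place; origin at the centre of its underside
- pulley: Loose bystander: steel belt pulley, 72 mm across, 34 mm high; origin at its underside, leave alone
- bearing: Loose bystander: steel bearing ring, 76 mm across, 22 mm high; origin at its underside, leave alone
Not all that is in view belongs to the job. Of the things that look like the mat, the largest one is meant.

How it is judged:
On the way, in this order (a step that is already met when the one before it is completed fails the run):
1. the scraper stands on the deck of the tray (its base flat on the deck, between the rims) (x of scraper in the frame of tray between -0.06 and 0.06 m and y of scraper in the frame of tray between -0.06 and 0.15 m and z of scraper in the frame of tray between 0.012 and 0.029 m), for 0.1 s.
2. all chips lie in the trough while all modules still sit on their posts (x of chip1 in the frame of tray between -0.08 and 0.08 m and y of chip1 in the frame of tray between -0.15 and -0.05 m and z of chip1 in the frame of tray between -0.002 and 0.03 m and x of chip2 in the frame of tray between -0.08 and 0.08 m and y of chip2 in the frame of tray between -0.15 and -0.05 m and z of chip2 in the frame of tray between -0.002 and 0.03 m and x of chip3 in the frame of tray between -0.08 and 0.08 m and y of chip3 in the frame of tray between -0.15 and -0.05 m and z of chip3 in the frame of tray between -0.002 and 0.03 m and x of chip4 in the frame of tray between -0.08 and 0.08 m and y of chip4 in the frame of tray between -0.15 and -0.05 m and z of chip4 in the frame of tray between -0.002 and 0.03 m and x of chip5 in the frame of tray between -0.08 and 0.08 m and y of chip5 in the frame of tray between -0.15 and -0.05 m and z of chip5 in the frame of tray between -0.002 and 0.03 m and z of module1 in the frame of carrier between 0.012 and 0.022 m and x of module1 in the frame of carrier between -0.01 and 0.01 m and y of module1 in the frame of carrier between -0.1375 and -0.1175 m and z of module2 in the frame of carrier between 0.012 and 0.022 m and x of module2 in the frame of carrier between -0.01 and 0.01 m and y of module2 in the frame of carrier between -0.0525 and -0.0325 m and z of module3 in the frame of carrier between 0.012 and 0.022 m and x of module3 in the frame of carrier between -0.01 and 0.01 m and y of module3 in the frame of carrier between 0.0325 and 0.0525 m and z of module4 in the frame of carrier between 0.012 and 0.022 m and x of module4 in the frame of carrier between -0.01 and 0.01 m and y of module4 in the frame of carrier between 0.1175 and 0.1375 m), for 0.2 s.
3. all modules are off their posts and stand on the deck (x of module1 in the frame of tray between -0.066 and 0.066 m and y of module1 in the frame of tray between -0.03 and 0.132 m and z of module1 in the frame of tray between 0.016 and 0.024 m and angle between each of module1, module2, module3, module4's own z axis and vertical below 0.1 rad and linear speed of each of module1, module2, module3, module4 below 0.02 m/s and x of module2 in the frame of tray between -0.066 and 0.066 m and y of module2 in the frame of tray between -0.03 and 0.132 m and z of module2 in the frame of tray between 0.016 and 0.024 m and x of module3 in the frame of tray between -0.066 and 0.066 m and y of module3 in the frame of tray between -0.03 and 0.132 m and z of module3 in the frame of tray between 0.016 and 0.024 m and x of module4 in the frame of tray between -0.066 and 0.066 m and y of module4 in the frame of tray between -0.03 and 0.132 m and z of module4 in the frame of tray between 0.016 and 0.024 m), for 0.2 s.
At the end, for the whole second after the job is handed in: Every module stands upright and at rest, wholly on the deck (centre 14 mm or more inside the side rims, 18 mm from the back rim, 20 mm from the open edge); every chip lies in the trough; the scraper stands upright on its mat, its centre within 35 mm across and 60 mm along of the mat's centre (all of step 3 and x of chip1 in the frame of tray between -0.08 and 0.08 m and y of chip1 in the frame of tray between -0.15 and -0.05 m and z of chip1 in the frame of tray between -0.002 and 0.03 m and x of chip2 in the frame of tray between -0.08 and 0.08 m and y of chip2 in the frame of tray between -0.15 and -0.05 m and z of chip2 in the frame of tray between -0.002 and 0.03 m and x of chip3 in the frame of tray between -0.08 and 0.08 m and y of chip3 in the frame of tray between -0.15 and -0.05 m and z of chip3 in the frame of tray between -0.002 and 0.03 m and x of chip4 in the frame of tray between -0.08 and 0.08 m and y of chip4 in the frame of tray between -0.15 and -0.05 m and z of chip4 in the frame of tray between -0.002 and 0.03 m and x of chip5 in the frame of tray between -0.08 and 0.08 m and y of chip5 in the frame of tray between -0.15 and -0.05 m and z of chip5 in the frame of tray between -0.002 and 0.03 m and x of scraper in the frame of mat between -0.035 and 0.035 m and y of scraper in the frame of mat between -0.06 and 0.06 m and height (world z) of scraper below 0.01 m and angle between scraper's own z axis and vertical below 0.12 rad and linear speed of scraper below 0.02 m/s); the robot touches nothing.
It fails at once if the fingers touch a chip (contact force between the fingers and chip1 above 1 N or contact force between the fingers and chip2 above 1 N or contact force between the fingers and chip3 above 1 N or contact force between the fingers and chip4 above 1 N or contact force between the fingers and chip5 above 1 N).
It fails at once if a bystander is moved by more than 30 mm (distance of any of pulley, bearing from where it was at the start of the episode above 0.03 m).
Of module1, module2, module3, module4 only 3 to 4 are there at a start; the rules pass over those that are not, and their reading is None.
Of chip1, chip2, chip3, chip4, chip5 only 3 to 5 are there at a start; the rules pass over those that are not, and their reading is None.
At some moment in a run one of scraper, chip1, chip2, chip3, chip4, chip5 may be knocked a few centimetres aside while the robot is not near it.
It also fails if it takes over 210 s, if anything falls off the work surface, if the arm or the gripper's body presses on something with over 40 N, if the wrist force passes 120 N, or if a joint passes its speed limit or range.

## Robot

A 6-joint arm with a two-finger parallel gripper is mounted at the origin on the work surface. World frame = base frame: x ahead of the robot, y to its left, z up, the work surface at z = 0. Lengths are in m, angles in rad, forces in N, time in s.
With the tool pointing down it reaches from about 0.425 to 0.95 m from the base axis. Payload 14.7 kg.
Tool frame: the origin (TCP) lies at the very end of the fingers, on their centre line; the grasp point (between the pads) lies 19 mm behind it (ctrl.pinch_z is the distance from the TCP to the grasp point, in m); z points along the fingers, y is the line along which they close (so a half turn about z gives the same grasp; the last joint's range is limited). The gripper opens to 85 mm and grips with 20 to 120 N. Pads are 22 mm wide; open, the fingers measure 114 mm over their backs; the gripper's body (76 mm by 85 mm) begins 54 mm behind the grasp point. The pads swing forward as they close: fully open they stand 13 mm farther back than shut.
Start: joints at [-1.201, 0.48, 1.596, -0, 1.065, -0.047], TCP at [0.263, -0.594, 0.231] pointing down, gripper open.
Joint ranges: [-2.75, 2.75], [-0.82, 2.05], [0.23, 2.67], [-1.56, 4.7], [0.09, 2.69], [-2.92, 2.92]. Speed limits (rad/s): [1.89, 1.89, 2.39, 3.01, 3.01, 3.01].

## Interface

Orientations are given as a unit quaternion [x, y, z, w].
In Python, from rig import telemetry, eyes, ctrl gives the robot as it stands. The module is installed in compiled form; this text tells all that it offers.
- The arm moves only by the tool jog_arm, never from a script. Its argument "targets" is a list of rows, each an object of numbers: "x", "y", "z": the shift along the tool's x, y, z in units of 25 mm (1.0 is 25 mm); "turn": the turn about the tool's z in units of 5 degrees (1.0 is 5 degrees). A call has exactly 8 rows; each row is the pose to reach, as a shift and turn from the pose commanded when the call began, along the tool's axes at that moment; what a row does not reach only later rows make up. A row lasts 1/12 s, in which the tool goes at most 41.7 mm and 7.16 degrees, less where a joint would pass 70% of its speed; a pose out of reach is approached as far as the arm can. A call with a gripper value outside its range is refused whole. "gripper" is the opening, from 0 (shut) to 1 (fully open), set as the call begins (left out, the last holds). The fingers move at their own pace and stop on an object; "grip_force" is the grip in N (left out, the last holds). Time passes only in rows, so rows that repeat a pose let the fingers close, or fill a call up. It gives the time, the measured TCP pose, the force, the opening and the grip force at its end, in the units of the state.
- telemetry.state(): the state, without advancing time (a new reading comes with each control period).
- eyes.camera(name): name is "scene" or "top" or "wrist"; returns the picture (384x512x3 uint8, red, green, blue); there is no depth.
- eyes.camera_model(name): a dict with "intrinsics" (3x3 intrinsics, pixels), "dist_coeffs" ([k1, k2, p1, p2, k3] as OpenCV has them; the pictures are not rectified), "world_to_cam" (4x4, takes a point from world to camera coordinates). Camera axes: x right, y down, z forward; pixel columns grow to the right and rows downward; lengths in m; the calibration is good to about 2 mm. A picture is of the moment at which its call begins: read the wrist's pose just before it. camera_model takes no time and is no camera call; for the wrist camera it gives the pose at the moment of the call.
- ctrl.sign_off(): hands the job in; it is judged then, once.
The state is a dict: "time": time; "joints": joint angles; "joint_vel": joint speeds; "tau": joint torques, N m; "tool_pos": TCP position; "orientation": TCP orientation; "wrist_force": force on the tool from outside, world axes, zero at the start; "ft_torque": the same for the moment, N m; "opening": finger opening in m; "grip_force": force on a finger pad.
Only numpy, scipy, OpenCV 4.12 (cv2) and the standard library are available. Lean on these libraries where they do the work, as an engineer would, in place of code of your own. Each camera call takes 0.05 s, during which the arm holds its last target. There are 200 camera calls.

## Working session

There is one attempt and no reset: what is moved stays moved. The work goes in short steps, Python scripts to look and compute and a tool call to move; the robot and the scene stay as the last step left them, time stands still between calls to the robot, and variables do not carry over. Pictures are saved under pics/ and viewed, at most 14 in all, crops included, and the job is handed in when it is done.

Besides the shell and the picture viewer there is one more tool, called after "Request:" by a JSON object that holds its "method" and its "body", one argument or row to a line. jog_arm: Moves the arm, as the interface text tells. Its arguments: {"type":"object","properties":{"targets":{"type":"array","items":{"type":"object","properties":{"x":{"type":"number"},"y":{"type":"number"},"z":{"type":"number"},"turn":{"type":"number"}}}},"gripper":{"type":"number"},"grip_force":{"type":"number"}},"required":["targets"]}

```bash
mkdir -p pics
cat > h.py <<'E'
import numpy as np, cv2
from rig import telemetry, eyes, ctrl
def ray(name,uv,z,m=None):
    m=m or eyes.camera_model(name); K=np.array(m["intrinsics"]);D=np.array(m["dist_coeffs"]);T=np.array(m["world_to_cam"])
    p=cv2.undistortPoints(np.array(uv,float).reshape(-1,1,2),K,D).reshape(-1,2)
    d=np.c_[p,np.ones(len(p))]@T[:3,:3]; o=-T[:3,:3].T@T[:3,3]
    return (o+d*((z-o[2])/d[:,2])[:,None])[:,:2]
def proj(name,P,m=None):
    m=m or eyes.camera_model(name); T=np.array(m["world_to_cam"])
    return cv2.projectPoints(np.array(P,float).reshape(-1,1,3),cv2.Rodrigues(T[:3,:3])[0],T[:3,3],np.array(m["intrinsics"]),np.array(m["dist_coeffs"]))[0].reshape(-1,2)
def snap(name,f):
    im=eyes.camera(name); cv2.imwrite("pics/"+f,im[:,:,::-1]); return im
E
python3 - <<'E'
from h import *
a=snap("top","top0.png");b=snap("scene","scene0.png")
c=cv2.resize(a,(800,600),interpolation=cv2.INTER_CUBIC);cv2.imwrite("pics/top0b.png",c[:,:,::-1])
s=telemetry.state();print(s)
m=eyes.camera_model("top");T=np.array(m["world_to_cam"]);print(-T[:3,:3].T@T[:3,3],T[:3,:3])
E
```

```text
{'time': 0.1, 'joints': array([-1.20055752e+00,  4.80772682e-01,  1.59682382e+00, -3.04559983e-06,
        1.06511866e+00, -4.66126715e-02]), 'joint_vel': array([-0.00051116, -0.00032167, -0.00072241,  0.00046186, -0.00032458,
        0.00098395]), 'tau': array([ 1.94456050e-03, -9.52251863e+01, -4.31040645e+01, -6.25934649e-05,
        5.35841973e-03, -2.29196911e-05]), 'tool_pos': array([ 0.26304564, -0.5939754 ,  0.23072944]), 'orientation': array([ 9.78357566e-01,  2.06920658e-01, -9.17366976e-05, -5.53706838e-04]), 'wrist_force': array([ 0.32483361, -0.33781248, -0.15968685]), 'ft_torque': array([-0.00979807,  0.00909515,  0.01147984]), 'grip_force': 0.0, 'opening': 0.08560452203882553}
[ 0.57242374 -0.09924173  1.19294043] [[-0.01380946 -0.99977041 -0.01638344]
 [-0.99710326  0.01499457 -0.07456705]
 [ 0.07479559  0.01530625 -0.99708141]]
```

View pics/top0b.png

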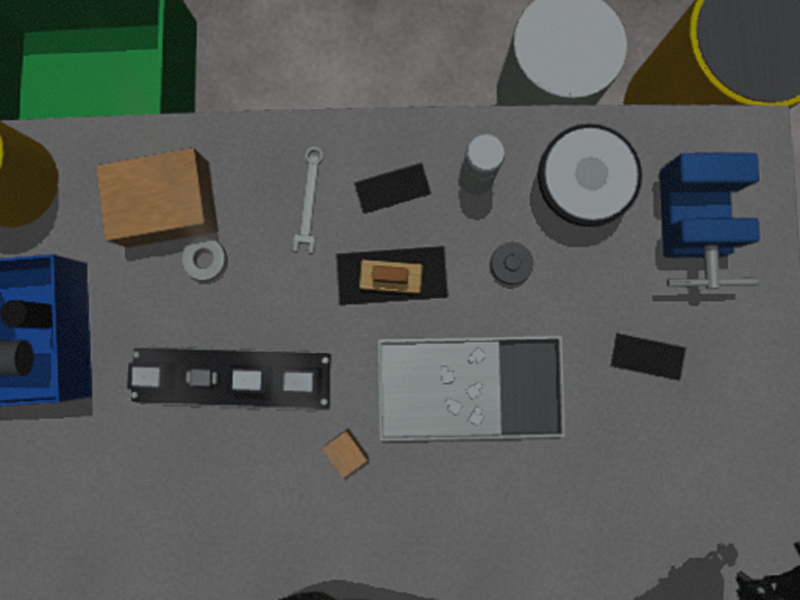

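View pics/scene0.png

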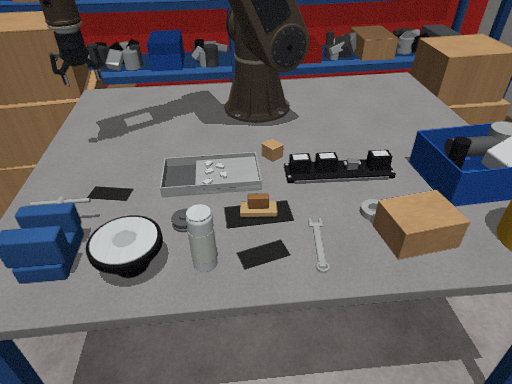

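```bash
cat > meas.py <<'E'
from h import *
im=cv2.imread("pics/top0.png"); hsv=cv2.cvtColor(im,cv2.COLOR_BGR2HSV); g=cv2.cvtColor(im,cv2.COLOR_BGR2GRAY)
M=eyes.camera_model("top")
def rects(mask,box,z,minA=30,close=0):
    u0,v0,u1,v1=[int(k*.64) for k in box]
    k=np.zeros_like(mask);k[v0:v1,u0:u1]=mask[v0:v1,u0:u1]
    if close:k=cv2.morphologyEx(k,cv2.MORPH_CLOSE,np.ones((close,close)))
    for c in cv2.findContours(k,cv2.RETR_EXTERNAL,cv2.CHAIN_APPROX_NONE)[0]:
        if cv2.contourArea(c)<minA: continue
        w=ray("top",c.reshape(-1,2),z,M).astype(np.float32)
        (cx,cy),(a,b),t=cv2.minAreaRect(w*1000); print("  c=(%.1f,%.1f) size %.1f x %.1f ang %.1f"%(cx,cy,a,b,t))
print("gray bench",np.median(g[260:290,300:350]))
print("tray rim");rects(np.uint8(g>115)*255,(370,330,575,450),.036,close=9)
print("chips");rects(np.uint8(g>175)*255,(430,342,495,430),.03,15)
print("carrier");rects(np.uint8(g<60)*255,(120,340,340,415),.018,300,close=9)
print("modules");rects(np.uint8(g>120)*255,(125,362,320,395),.068,20)
print("mat");rects(np.uint8(g<45)*255,(325,240,455,310),.003,300,close=25)
print("wood");rects(np.uint8(hsv[:,:,1]>70)*255,(350,255,430,300),.022,100)
print("handle");rects(np.uint8((hsv[:,:,1]>70)&(g<105))*255,(350,255,430,300),.062,40)
print("pulley");rects(np.uint8(g<75)*255,(480,230,540,295),.034,100)
print("bearing");rects(np.uint8(g>115)*255,(175,230,235,290),.022,60)
c=cv2.resize(im[150:290,70:380],(800,361),interpolation=cv2.INTER_CUBIC);cv2.imwrite("pics/crop0.png",c)
E
python3 meas.py
```

```text
gray bench 97.0
tray rim
  c=(501.9,-200.2) size 168.2 x 308.8 ang 0.2
chips
carrier
  c=(522.6,214.9) size 352.9 x 94.2 ang 87.7
modules
  c=(517.2,84.5) size 43.7 x 25.5 ang 89.4
  c=(520.6,169.6) size 44.2 x 25.6 ang 89.6
  c=(527.8,340.1) size 43.0 x 26.5 ang 86.2
mat
  c=(695.9,-69.0) size 89.1 x 187.1 ang 3.2
wood
  c=(691.5,-67.7) size 108.2 x 60.3 ang 85.4
handle
  c=(687.4,-68.8) size 104.5 x 58.2 ang 85.4
pulley
  c=(707.1,-271.9) size 71.1 x 75.8 ang 43.8
bearing
  c=(725.4,257.1) size 63.6 x 70.7 ang 8.3
```

View pics/crop0.png

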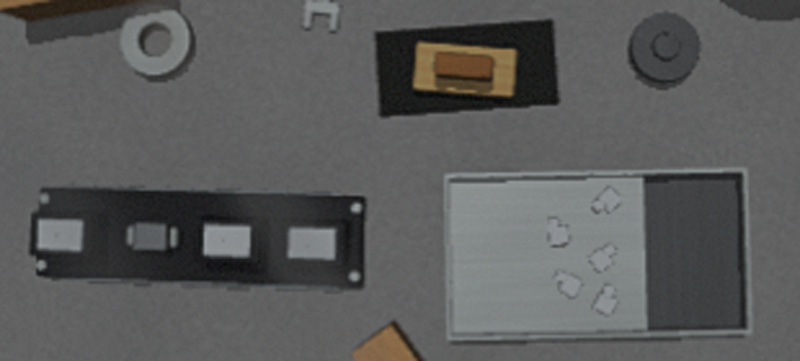

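Request:
{"method": "jog_arm", "body": {
  "targets": [
    {"x": 12, "y": -6, "z": 0, "turn": -6},
    {"x": 12, "y": -6, "z": 0, "turn": -6},
    {"x": 12, "y": -6, "z": 0, "turn": -6},
    {"x": 12, "y": -6, "z": 0, "turn": -6},
    {"x": 12, "y": -6, "z": 0, "turn": -6},
    {"x": 12, "y": -6, "z": 0, "turn": -6},
    {"x": 12, "y": -6, "z": 0, "turn": -6},
    {"x": 12, "y": -6, "z": 0, "turn": -6}
  ],
  "gripper": 1
}}

```text
time: 0.77
tool_pos: [0.4762, -0.3355, 0.2312]
orientation: [0.892, 0.453, -0.0, -0.0]
wrist_force: [1.9, -0.9, 0.1]
opening: 0.085
grip_force: 0.0
```

```bash
cat >> h.py <<'E'
def yaw(s=None):
    s=s or telemetry.state(); x,y,z,w=s["orientation"]; return np.degrees(np.arctan2(2*(x*y+z*w),1-2*(y*y+z*z)))
def go(X,Y,Z,yw,s=None):
    "units to reach a TCP pose (mm, deg)"
    s=s or telemetry.state(); p=np.array(s["tool_pos"])*1000; a=yaw(s); r=np.radians(a); d=np.array([X,Y,Z])-p
    t=-((yw-a+180)%360-180)/5
    print("at %s yaw %.1f t %.2f F %s open %.3f -> x %.2f y %.2f z %.2f turn %.2f"%(p.round(1),a,s["time"],np.round(s["wrist_force"],1),s["opening"],(d[0]*np.cos(r)+d[1]*np.sin(r))/25,(d[0]*np.sin(r)-d[1]*np.cos(r))/25,-d[2]/25,t))
E
python3 - <<'E'
from h import *
f=lambda P:np.array(P)*310/800+[70,150]
print("handle",ray("top",f([(464,66)]),.065)*1000)
print("chips",(ray("top",f([(606,200),(557,233),(602,257),(568,284),(606,300)]),.03)*1000).round(0).tolist())
go(692,-68,231,85.4)
E
```

```text
handle [[690.66912235 -69.27919615]]
chips [[555.0, -211.0], [522.0, -161.0], [497.0, -206.0], [470.0, -171.0], [453.0, -209.0]]
at [ 476.2 -335.5  231.2] yaw 53.9 t 0.77 F [ 1.9 -0.9  0.1] open 0.085 -> x 13.73 y 0.66 z 0.01 turn -6.31
```

Request:
{"method": "jog_arm", "body": {
  "targets": [
    {"x": 13.0, "y": 0.6, "z": 0, "turn": -6.3},
    {"x": 13.0, "y": 0.6, "z": 0, "turn": -6.3},
    {"x": 13.0, "y": 0.6, "z": 0, "turn": -6.3},
    {"x": 13.0, "y": 0.6, "z": 0, "turn": -6.3},
    {"x": 13.0, "y": 0.6, "z": 0, "turn": -6.3},
    {"x": 13.0, "y": 0.6, "z": 0, "turn": -6.3},
    {"x": 13.0, "y": 0.6, "z": 0, "turn": -6.3},
    {"x": 13.0, "y": 0.6, "z": 0, "turn": -6.3}
  ]
}}

```text
time: 1.43
tool_pos: [0.6804, -0.0808, 0.231]
orientation: [0.735, 0.678, 0.0, -0.0]
wrist_force: [1.0, -0.1, -0.0]
opening: 0.0852
grip_force: 0.0
```

Run:
```python
from h import *
go(691,-69,34,85.4)
snap("wrist","w1.png"); print(proj("wrist",[[.691,-.069,.065]]))
```

```text
at [680.4 -80.8 231. ] yaw 85.4 t 1.43 F [ 1.  -0.1 -0. ] open 0.085 -> x 0.51 y 0.38 z 7.88 turn 0.01
[[263.86431768 163.16751652]]
```

View pics/w1.png

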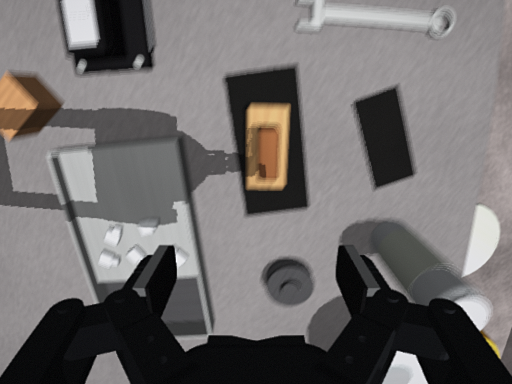

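Request:
{"method": "jog_arm", "body": {
  "targets": [
    {"x": 0.5, "y": 0.4, "z": 1.5},
    {"x": 0.5, "y": 0.4, "z": 3},
    {"x": 0.5, "y": 0.4, "z": 4.5},
    {"x": 0.5, "y": 0.4, "z": 6},
    {"x": 0.5, "y": 0.4, "z": 7},
    {"x": 0.5, "y": 0.4, "z": 7.9},
    {"x": 0.5, "y": 0.4, "z": 7.9},
    {"x": 0.5, "y": 0.4, "z": 7.9}
  ]
}}

```text
invalid input
```

Request:
{"method": "jog_arm", "body": {
  "targets": [
    {"x": 0},
    {"x": 0},
    {"x": 0},
    {"x": 0},
    {"x": 0},
    {"x": 0},
    {"x": 0},
    {"x": 0}
  ],
  "gripper": 0,
  "grip_force": 80
}}

```text
invalid input
```

Request:
{"method": "jog_arm", "body": {
  "targets": [
    {"z": 0},
    {"z": -1},
    {"z": -2},
    {"z": -3},
    {"z": -4},
    {"z": -4},
    {"z": -4},
    {"z": -4}
  ]
}}

```text
invalid input
```

Run:
```python
from h import *
go(526,-90,100,180); go(526,-90,100,0)
snap("scene","s1.png"); snap("top","t1.png")
```

```text
at [683.5 -76.7 230.9] yaw 85.5 t 1.48 F [-1.9  5.7 -0.8] open 0.086 -> x -1.02 y -6.24 z 5.23 turn -18.89
at [683.5 -76.7 230.9] yaw 85.5 t 1.48 F [-1.9  5.7 -0.8] open 0.086 -> x -1.02 y -6.24 z 5.23 turn 17.11
```

View pics/s1.png

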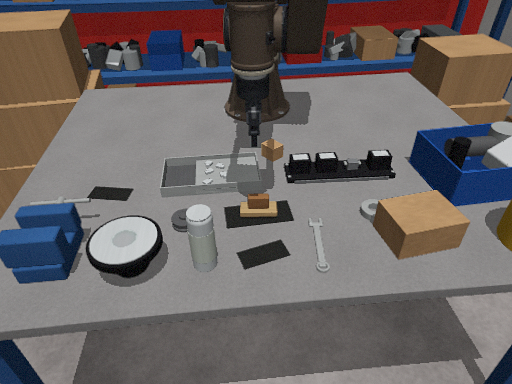

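Request:
{"method": "jog_arm", "body": {
  "targets": [
    {"x": 0.5, "y": 0.4, "z": 1.5, "turn": 0},
    {"x": 0.5, "y": 0.4, "z": 3, "turn": 0},
    {"x": 0.5, "y": 0.4, "z": 4.5, "turn": 0},
    {"x": 0.5, "y": 0.4, "z": 6, "turn": 0},
    {"x": 0.5, "y": 0.4, "z": 7, "turn": 0},
    {"x": 0.5, "y": 0.4, "z": 7.9, "turn": 0},
    {"x": 0.5, "y": 0.4, "z": 7.9, "turn": 0},
    {"x": 0.5, "y": 0.4, "z": 7.9, "turn": 0}
  ]
}}

```text
time: 2.25
tool_pos: [0.6888, -0.0727, 0.033]
orientation: [0.735, 0.678, -0.001, -0.001]
wrist_force: [0.6, 0.9, 1.1]
opening: 0.0853
grip_force: 0.0
```

Request:
{"method": "jog_arm", "body": {
  "targets": [
    {"x": 0, "y": 0, "z": 0, "turn": 0},
    {"x": 0, "y": 0, "z": 0, "turn": 0},
    {"x": 0, "y": 0, "z": 0, "turn": 0},
    {"x": 0, "y": 0, "z": 0, "turn": 0},
    {"x": 0, "y": 0, "z": 0, "turn": 0},
    {"x": 0, "y": 0, "z": 0, "turn": 0},
    {"x": 0, "y": 0, "z": 0, "turn": 0},
    {"x": 0, "y": 0, "z": 0, "turn": 0}
  ],
  "gripper": 0,
  "grip_force": 80
}}

```text
time: 2.92
tool_pos: [0.6907, -0.072, 0.0348]
orientation: [0.735, 0.678, 0.0, 0.001]
wrist_force: [-1.8, 1.1, 9.0]
opening: 0.0228
grip_force: 77.9
```

Request:
{"method": "jog_arm", "body": {
  "targets": [
    {"x": 0, "y": 0, "z": 0, "turn": 0},
    {"x": 0, "y": 0, "z": -1, "turn": 0},
    {"x": 0, "y": 0, "z": -2, "turn": 0},
    {"x": 0, "y": 0, "z": -3, "turn": 0},
    {"x": 0, "y": 0, "z": -4, "turn": 0},
    {"x": 0, "y": 0, "z": -4, "turn": 0},
    {"x": 0, "y": 0, "z": -4, "turn": 0},
    {"x": 0, "y": 0, "z": -4, "turn": 0}
  ]
}}

```text
time: 3.58
tool_pos: [0.6896, -0.0719, 0.1332]
orientation: [0.735, 0.678, -0.0, -0.0]
wrist_force: [0.7, 0.5, -3.2]
opening: 0.0229
grip_force: 79.8
```

Run:
```python
from h import *
go(526,-90,100,180); go(526,-90,100,0); print(telemetry.state()["grip_force"],telemetry.state()["joints"])
a=snap("wrist","w2.png"); b=snap("scene","s2.png")
cv2.imwrite("pics/c2.png",np.hstack([a,b])[:,:,::-1][:,:][::1][:, :1024][::, ::].copy() if 0 else cv2.resize(np.hstack([a,b]),(800,300),interpolation=cv2.INTER_AREA)[:,:,::-1])
```

```text
at [689.6 -71.9 133.2] yaw 85.4 t 3.58 F [ 0.7  0.5 -3.2] open 0.023 -> x -1.25 y -6.46 z 1.33 turn -18.92
at [689.6 -71.9 133.2] yaw 85.4 t 3.58 F [ 0.7  0.5 -3.2] open 0.023 -> x -1.25 y -6.46 z 1.33 turn 17.08
79.7680127620697 [-1.47574156e-01  6.38231285e-01  1.57327908e+00 -2.67358321e-05
  9.30852540e-01 -6.70228630e-02]
```

View pics/c2.png

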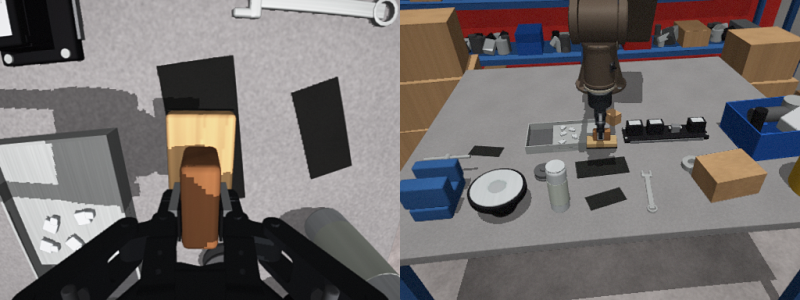

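Run:
```python
from h import *
im=cv2.imread("pics/w2.png");h=cv2.cvtColor(im,cv2.COLOR_BGR2HSV);m=np.uint8((h[:,:,1]>70)&(h[:,:,0]<30)&(h[:,:,2]>130))*255
m[:100]=0;m[:,:190]=0;m[:,320:]=0
ys=[]
for c in (225,240,255,270,285,295): ys.append((c,np.argmax(m[:,c]>0)))
print(ys)
s=telemetry.state();p=np.array(s["tool_pos"]);print(p)
r=np.radians(yaw(s));w=ray("wrist",ys,.124)-p[:2]
print((w@np.array([[np.cos(r),np.sin(r)],[np.sin(r),-np.cos(r)]]).T*1000).round(1))
row=140+12; print([ (r0,[int(v) for v in np.where(m[r0]>0)[0][[0,-1]]]) for r0 in (150,165)])
for r0 in (150,165):
    e=np.where(m[r0]>0)[0][[0,-1]]; w=ray("wrist",[(e[0],r0),(e[1],r0)],.124)-p[:2]; print((w@np.array([[np.cos(r),np.sin(r)],[np.sin(r),-np.cos(r)]]).T*1000).round(1))
```

```text
[(225, np.int64(146)), (240, np.int64(146)), (255, np.int64(147)), (270, np.int64(146)), (285, np.int64(146)), (295, np.int64(146))]
[ 0.68917183 -0.0718318   0.13240901]
[[ 55.8 -18.7]
 [ 55.8 -10.6]
 [ 55.2  -2.6]
 [ 55.8   5.4]
 [ 55.8  13.4]
 [ 55.8  18.8]]
[(150, [213, 301]), (165, [213, 300])]
[[ 53.6 -25.2]
 [ 53.6  22.1]]
[[ 45.3 -25.6]
 [ 45.3  21.9]]
```

Request:
{"method": "jog_arm", "body": {
  "targets": [
    {"x": -0.2, "y": -1.2, "z": 0, "turn": 1.25},
    {"x": -0.4, "y": -2.4, "z": 0, "turn": 2.5},
    {"x": -0.6, "y": -3.6, "z": 0, "turn": 3.75},
    {"x": -0.8, "y": -4.8, "z": 0, "turn": 5},
    {"x": -1.0, "y": -6, "z": 0, "turn": 6.25},
    {"x": -1.06, "y": -6.6, "z": 0, "turn": 7.5},
    {"x": -1.06, "y": -6.6, "z": 0, "turn": 8.75},
    {"x": -1.06, "y": -6.6, "z": 0, "turn": 10}
  ]
}}

```text
time: 4.35
tool_pos: [0.5218, -0.085, 0.1331]
orientation: [0.954, 0.301, -0.001, -0.001]
wrist_force: [0.3, 0.1, -2.5]
opening: 0.0231
grip_force: 80.0
```

Request:
{"method": "jog_arm", "body": {
  "targets": [
    {"x": 0, "y": 0, "z": 0, "turn": 1.25},
    {"x": 0, "y": 0, "z": 0, "turn": 2.5},
    {"x": 0, "y": 0, "z": 0, "turn": 3.75},
    {"x": 0, "y": 0, "z": 0, "turn": 5},
    {"x": 0, "y": 0, "z": 0, "turn": 6.25},
    {"x": 0, "y": 0, "z": 0, "turn": 7.1},
    {"x": 0, "y": 0, "z": 0, "turn": 7.1},
    {"x": 0, "y": 0, "z": 0, "turn": 7.1}
  ]
}}

```text
time: 5.02
tool_pos: [0.523, -0.085, 0.1331]
orientation: [1.0, 0.0, -0.001, -0.0]
wrist_force: [0.2, 0.1, -2.3]
opening: 0.0232
grip_force: 80.0
```

Run:
```python
from h import *
go(523,-85,53,0)
snap("top","t3.png");a=cv2.imread("pics/t3.png");cv2.imwrite("pics/t3c.png",cv2.resize(a[150:330,180:400],(733,600),interpolation=cv2.INTER_CUBIC))
```

```text
at [523.  -85.  133.1] yaw 0.0 t 5.02 F [ 0.2  0.1 -2.3] open 0.023 -> x -0.00 y -0.00 z 3.20 turn 0.00
```

View pics/t3c.png

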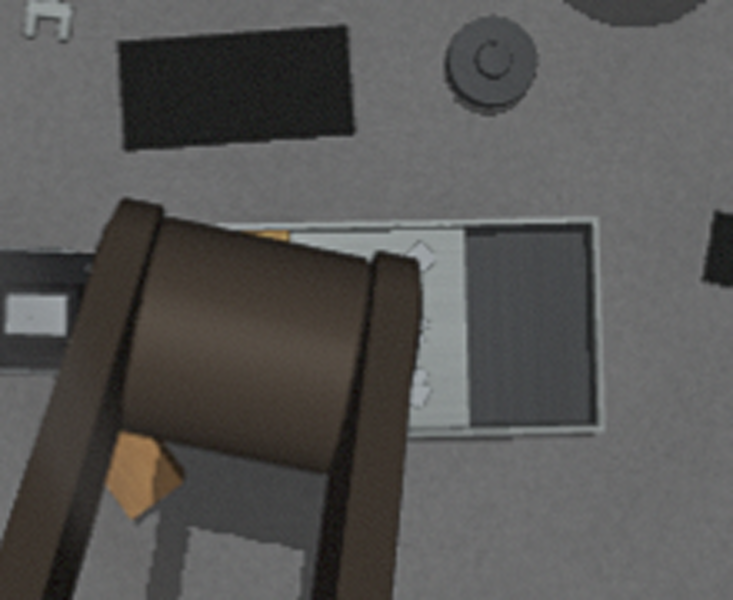

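Request:
{"method": "jog_arm", "body": {
  "targets": [
    {"x": 0, "y": 0, "z": 0.8, "turn": 0},
    {"x": 0, "y": 0, "z": 1.6, "turn": 0},
    {"x": 0, "y": 0, "z": 2.2, "turn": 0},
    {"x": 0, "y": 0, "z": 2.7, "turn": 0},
    {"x": 0, "y": 0, "z": 3.0, "turn": 0},
    {"x": 0, "y": 0, "z": 3.2, "turn": 0},
    {"x": 0, "y": 0, "z": 3.2, "turn": 0},
    {"x": 0, "y": 0, "z": 3.2, "turn": 0}
  ]
}}

```text
time: 5.73
tool_pos: [0.5236, -0.0851, 0.054]
orientation: [1.0, -0.001, 0.0, 0.0]
wrist_force: [0.5, -0.1, -2.0]
opening: 0.0228
grip_force: 80.2
```

Request:
{"method": "jog_arm", "body": {
  "targets": [
    {"x": 0, "y": 0, "z": 0.03, "turn": 0},
    {"x": 0, "y": 0, "z": 0.06, "turn": 0},
    {"x": 0, "y": 0, "z": 0.06, "turn": 0},
    {"x": 0, "y": 0, "z": 0.06, "turn": 0},
    {"x": 0, "y": 0, "z": 0.06, "turn": 0},
    {"x": 0, "y": 0, "z": 0.06, "turn": 0},
    {"x": 0, "y": 0, "z": 0.06, "turn": 0},
    {"x": 0, "y": 0, "z": 0.06, "turn": 0}
  ]
}}

```text
time: 6.4
tool_pos: [0.5235, -0.0851, 0.0523]
orientation: [1.0, -0.001, 0.0, 0.0]
wrist_force: [-0.3, 0.0, -2.6]
opening: 0.023
grip_force: 80.2
```

Request:
{"method": "jog_arm", "body": {
  "targets": [
    {"x": 0, "y": 0, "z": 0.03, "turn": 0},
    {"x": 0, "y": 0, "z": 0.05, "turn": 0},
    {"x": 0, "y": 0, "z": 0.05, "turn": 0},
    {"x": 0, "y": 0, "z": 0.05, "turn": 0},
    {"x": 0, "y": 0, "z": 0.05, "turn": 0},
    {"x": 0, "y": 0, "z": 0.05, "turn": 0},
    {"x": 0, "y": 0, "z": 0.05, "turn": 0},
    {"x": 0, "y": 0, "z": 0.05, "turn": 0}
  ]
}}

```text
time: 7.07
tool_pos: [0.5236, -0.0852, 0.0518]
orientation: [1.0, -0.001, 0.0, 0.0]
wrist_force: [-4.1, -0.7, 16.3]
opening: 0.0227
grip_force: 82.7
```

Request:
{"method": "jog_arm", "body": {
  "targets": [
    {"x": 0, "y": 0.3, "z": -0.03, "turn": 0},
    {"x": 0, "y": 0.7, "z": -0.03, "turn": 0},
    {"x": 0, "y": 1.1, "z": -0.03, "turn": 0},
    {"x": 0, "y": 1.5, "z": -0.03, "turn": 0},
    {"x": 0, "y": 1.9, "z": -0.03, "turn": 0},
    {"x": 0, "y": 2.3, "z": -0.03, "turn": 0},
    {"x": 0, "y": 2.7, "z": -0.03, "turn": 0},
    {"x": 0, "y": 3.1, "z": -0.03, "turn": 0}
  ]
}}

```text
time: 7.73
tool_pos: [0.5232, -0.1637, 0.0518]
orientation: [1.0, -0.001, -0.0, -0.0]
wrist_force: [0.4, 5.7, 3.7]
opening: 0.023
grip_force: 81.0
```

Request:
{"method": "jog_arm", "body": {
  "targets": [
    {"x": 0, "y": 0.4, "z": 0, "turn": 0},
    {"x": 0, "y": 0.8, "z": 0, "turn": 0},
    {"x": 0, "y": 1.2, "z": 0, "turn": 0},
    {"x": 0, "y": 1.6, "z": 0, "turn": 0},
    {"x": 0, "y": 2.0, "z": 0, "turn": 0},
    {"x": 0, "y": 2.4, "z": 0, "turn": 0},
    {"x": 0, "y": 2.8, "z": 0, "turn": 0},
    {"x": 0, "y": 3.2, "z": 0, "turn": 0}
  ]
}}

```text
time: 8.4
tool_pos: [0.5229, -0.2435, 0.0518]
orientation: [1.0, -0.001, -0.0, -0.0]
wrist_force: [-0.4, 5.4, 5.3]
opening: 0.0228
grip_force: 81.3
```

Request:
{"method": "jog_arm", "body": {
  "targets": [
    {"x": 0, "y": 0.2, "z": 0, "turn": 0},
    {"x": 0, "y": 0.4, "z": 0, "turn": 0},
    {"x": 0, "y": 0.5, "z": 0, "turn": 0},
    {"x": 0, "y": 0.5, "z": 0, "turn": 0},
    {"x": 0, "y": 0.5, "z": 0, "turn": 0},
    {"x": 0, "y": 0.5, "z": 0, "turn": 0},
    {"x": 0, "y": 0.5, "z": 0, "turn": 0},
    {"x": 0, "y": 0.5, "z": 0, "turn": 0}
  ]
}}

```text
time: 9.07
tool_pos: [0.523, -0.2559, 0.0519]
orientation: [1.0, -0.001, 0.0, 0.0]
wrist_force: [-3.4, -3.8, 5.5]
opening: 0.0225
grip_force: 81.1
```

Run:
```python
from h import *
go(473,-85,130,0)
a=snap("scene","s4.png"); b=snap("wrist","w4.png")
cv2.imwrite("pics/c4.png",np.hstack([cv2.resize(a[120:230,130:290],(400,275)),cv2.resize(b,(400,300))[:275]])[:,:,::-1])
```

```text
at [ 523.  -255.9   51.9] yaw -0.1 t 9.07 F [-3.4 -3.8  5.5] open 0.023 -> x -2.02 y -6.83 z -3.12 turn -0.02
```

View pics/c4.png

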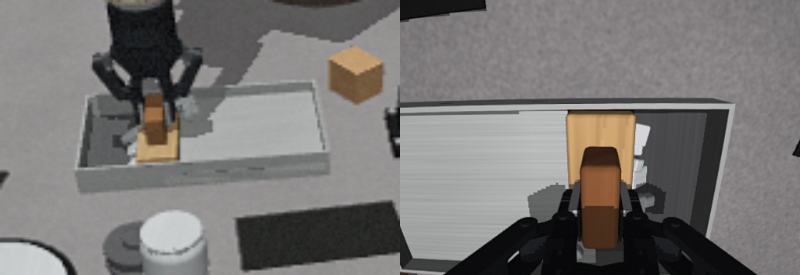

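Request:
{"method": "jog_arm", "body": {
  "targets": [
    {"x": 0, "y": 0, "z": -1, "turn": 0},
    {"x": 0, "y": 0, "z": -2, "turn": 0},
    {"x": -0.5, "y": -1.5, "z": -2, "turn": 0},
    {"x": -1, "y": -3, "z": -2, "turn": 0},
    {"x": -1.5, "y": -4.5, "z": -2, "turn": 0},
    {"x": -2, "y": -6, "z": -2, "turn": 0},
    {"x": -2, "y": -6.84, "z": -2, "turn": 0},
    {"x": -2, "y": -6.84, "z": -2, "turn": 0}
  ]
}}

```text
time: 9.83
tool_pos: [0.4718, -0.0803, 0.1015]
orientation: [1.0, 0.0, -0.001, -0.001]
wrist_force: [-0.9, -0.6, -2.1]
opening: 0.0228
grip_force: 80.1
```

Run:
```python
from h import *
go(473,-85,52,0)
a=snap("scene","s5.png"); b=snap("wrist","w5.png")
cv2.imwrite("pics/c5.png",np.hstack([cv2.resize(a[120:230,130:290],(400,275)),cv2.resize(b,(400,300))[:275]])[:,:,::-1])
```

```text
at [471.8 -80.3 101.5] yaw 0.0 t 9.83 F [-0.9 -0.6 -2.1] open 0.023 -> x 0.05 y 0.19 z 1.98 turn 0.00
```

View pics/c5.png

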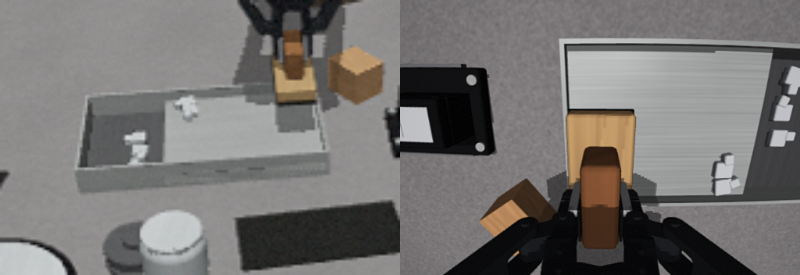

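Request:
{"method": "jog_arm", "body": {
  "targets": [
    {"x": 0, "y": 0, "z": 0.6, "turn": 0},
    {"x": 0, "y": 0, "z": 1.2, "turn": 0},
    {"x": 0, "y": 0, "z": 1.7, "turn": 0},
    {"x": 0, "y": 0, "z": 2.0, "turn": 0},
    {"x": 0, "y": 0, "z": 2.0, "turn": 0},
    {"x": 0, "y": 0, "z": 2.0, "turn": 0},
    {"x": 0, "y": 0, "z": 2.0, "turn": 0},
    {"x": 0, "y": 0, "z": 2.0, "turn": 0}
  ]
}}

```text
time: 10.6
tool_pos: [0.4738, -0.0845, 0.0519]
orientation: [1.0, -0.001, 0.0, 0.0]
wrist_force: [-0.8, 0.1, -2.9]
opening: 0.0229
grip_force: 83.9
```

Request:
{"method": "jog_arm", "body": {
  "targets": [
    {"x": 0, "y": 0.3, "z": 0, "turn": 0},
    {"x": 0, "y": 0.7, "z": 0, "turn": 0},
    {"x": 0, "y": 1.1, "z": 0, "turn": 0},
    {"x": 0, "y": 1.5, "z": 0, "turn": 0},
    {"x": 0, "y": 1.9, "z": 0, "turn": 0},
    {"x": 0, "y": 2.3, "z": 0, "turn": 0},
    {"x": 0, "y": 2.7, "z": 0, "turn": 0},
    {"x": 0, "y": 3.1, "z": 0, "turn": 0}
  ]
}}

```text
time: 11.27
tool_pos: [0.4733, -0.1627, 0.0518]
orientation: [1.0, -0.001, -0.0, -0.0]
wrist_force: [-0.0, 0.5, -3.4]
opening: 0.023
grip_force: 83.9
```

Request:
{"method": "jog_arm", "body": {
  "targets": [
    {"x": 0, "y": 0.4, "z": 0, "turn": 0},
    {"x": 0, "y": 0.8, "z": 0, "turn": 0},
    {"x": 0, "y": 1.2, "z": 0, "turn": 0},
    {"x": 0, "y": 1.6, "z": 0, "turn": 0},
    {"x": 0, "y": 2.0, "z": 0, "turn": 0},
    {"x": 0, "y": 2.4, "z": 0, "turn": 0},
    {"x": 0, "y": 2.8, "z": 0, "turn": 0},
    {"x": 0, "y": 3.2, "z": 0, "turn": 0}
  ]
}}

```text
time: 11.93
tool_pos: [0.4739, -0.2422, 0.0529]
orientation: [1.0, -0.001, 0.001, -0.0]
wrist_force: [-2.3, 9.4, 49.7]
opening: 0.0229
grip_force: 91.2
```

Request:
{"method": "jog_arm", "body": {
  "targets": [
    {"x": 0, "y": 0.2, "z": 0, "turn": 0},
    {"x": 0, "y": 0.4, "z": 0, "turn": 0},
    {"x": 0, "y": 0.6, "z": 0, "turn": 0},
    {"x": 0, "y": 0.6, "z": 0, "turn": 0},
    {"x": 0, "y": 0.6, "z": 0, "turn": 0},
    {"x": 0, "y": 0.6, "z": -1, "turn": 0},
    {"x": 0, "y": 0, "z": -2.5, "turn": 0},
    {"x": 0, "y": -1.5, "z": -3, "turn": 0}
  ]
}}

```text
time: 12.6
tool_pos: [0.4757, -0.2078, 0.1304]
orientation: [1.0, -0.002, 0.003, 0.002]
wrist_force: [3.2, -0.2, -2.0]
opening: 0.0228
grip_force: 84.4
```

Request:
{"method": "jog_arm", "body": {
  "targets": [
    {"x": 0.7, "y": -1.2, "z": 0, "turn": -1},
    {"x": 1.4, "y": -2.4, "z": 0, "turn": -2},
    {"x": 2.1, "y": -3.6, "z": 0, "turn": -3},
    {"x": 2.8, "y": -4.8, "z": 0, "turn": -4},
    {"x": 3.5, "y": -5.5, "z": 0, "turn": -5},
    {"x": 4.2, "y": -5.5, "z": 0, "turn": -6},
    {"x": 4.9, "y": -5.5, "z": 0, "turn": -7},
    {"x": 4.9, "y": -5.5, "z": 0, "turn": -8}
  ]
}}

```text
time: 13.27
tool_pos: [0.5996, -0.0668, 0.127]
orientation: [0.939, 0.344, 0.001, 0.001]
wrist_force: [-0.8, -0.5, -2.1]
opening: 0.0227
grip_force: 84.2
```

Run:
```python
from h import *
go(696,-73,110,93)
a=snap("scene","s6.png"); b=snap("top","t6.png")
cv2.imwrite("pics/c6.png",np.hstack([cv2.resize(a[120:230,130:290],(400,275)),cv2.resize(b[190:300,220:380],(400,275))])[:,:,::-1])
```

```text
at [599.6 -66.8 127. ] yaw 40.2 t 13.27 F [-0.8 -0.5 -2.1] open 0.023 -> x 2.78 y 2.68 z 0.68 turn -10.56
```

View pics/c6.png

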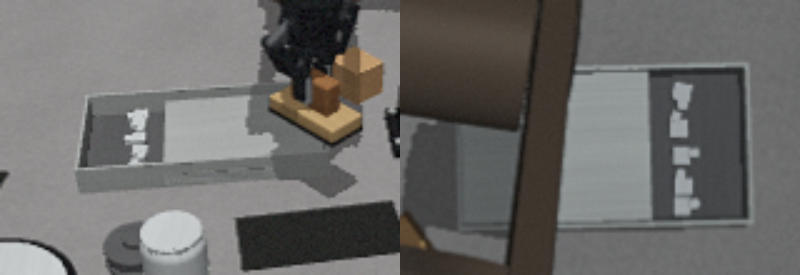

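Request:
{"method": "jog_arm", "body": {
  "targets": [
    {"x": 0.9, "y": 0.9, "z": 0, "turn": -1.3},
    {"x": 1.8, "y": 1.8, "z": 0, "turn": -2.6},
    {"x": 2.6, "y": 2.5, "z": 0, "turn": -3.9},
    {"x": 2.6, "y": 2.5, "z": 0, "turn": -5.2},
    {"x": 2.6, "y": 2.5, "z": 0, "turn": -6.5},
    {"x": 2.6, "y": 2.5, "z": 0, "turn": -7.8},
    {"x": 2.6, "y": 2.5, "z": 0, "turn": -9.1},
    {"x": 2.6, "y": 2.5, "z": 0, "turn": -10.4}
  ]
}}

```text
time: 14.03
tool_pos: [0.6852, -0.0735, 0.1265]
orientation: [0.695, 0.719, -0.0, -0.0]
wrist_force: [0.0, -0.2, -2.6]
opening: 0.0229
grip_force: 84.3
```

Request:
{"method": "jog_arm", "body": {
  "targets": [
    {"x": 0, "y": 0, "z": 0, "turn": 0},
    {"x": 0, "y": 0, "z": 0, "turn": 0},
    {"x": 0, "y": 0, "z": 0, "turn": 0},
    {"x": 0, "y": 0, "z": 0, "turn": 0},
    {"x": 0, "y": 0, "z": 0, "turn": 0},
    {"x": 0, "y": 0, "z": 0, "turn": 0},
    {"x": 0, "y": 0, "z": 0, "turn": 0},
    {"x": 0, "y": 0, "z": 0, "turn": 0}
  ]
}}

```text
time: 14.7
tool_pos: [0.686, -0.073, 0.1268]
orientation: [0.696, 0.718, 0.0, 0.0]
wrist_force: [-0.6, 0.0, -2.7]
opening: 0.0228
grip_force: 84.3
```

Run:
```python
from h import *
go(696,-73,37,93)
```

```text
at [686.  -73.  126.8] yaw 91.9 t 14.70 F [-0.6  0.  -2.7] open 0.023 -> x -0.01 y 0.40 z 3.59 turn -0.23
```

Request:
{"method": "jog_arm", "body": {
  "targets": [
    {"x": 0, "y": 0.4, "z": 0.7, "turn": -0.2},
    {"x": 0, "y": 0.4, "z": 1.4, "turn": -0.2},
    {"x": 0, "y": 0.4, "z": 2.1, "turn": -0.2},
    {"x": 0, "y": 0.4, "z": 2.8, "turn": -0.2},
    {"x": 0, "y": 0.4, "z": 3.3, "turn": -0.2},
    {"x": 0, "y": 0.4, "z": 3.5, "turn": -0.2},
    {"x": 0, "y": 0.4, "z": 3.6, "turn": -0.2},
    {"x": 0, "y": 0.4, "z": 3.6, "turn": -0.2}
  ]
}}

```text
time: 15.37
tool_pos: [0.696, -0.0727, 0.0367]
orientation: [0.689, 0.725, -0.0, -0.0]
wrist_force: [-0.2, 0.3, -2.7]
opening: 0.0227
grip_force: 84.1
```

Request:
{"method": "jog_arm", "body": {
  "targets": [
    {"x": 0, "y": 0, "z": 0, "turn": 0},
    {"x": 0, "y": 0, "z": 0.04, "turn": 0},
    {"x": 0, "y": 0, "z": 0.08, "turn": 0},
    {"x": 0, "y": 0, "z": 0.08, "turn": 0},
    {"x": 0, "y": 0, "z": 0.08, "turn": 0},
    {"x": 0, "y": 0, "z": 0.08, "turn": 0},
    {"x": 0, "y": 0, "z": 0.08, "turn": 0},
    {"x": 0, "y": 0, "z": 0.08, "turn": 0}
  ]
}}

```text
time: 16.03
tool_pos: [0.696, -0.0728, 0.0349]
orientation: [0.689, 0.725, 0.0, 0.0]
wrist_force: [1.0, 0.2, -2.3]
opening: 0.0226
grip_force: 84.1
```

Request:
{"method": "jog_arm", "body": {
  "targets": [
    {"x": 0, "y": 0, "z": 0.04, "turn": 0},
    {"x": 0, "y": 0, "z": 0.04, "turn": 0},
    {"x": 0, "y": 0, "z": 0.04, "turn": 0},
    {"x": 0, "y": 0, "z": 0.04, "turn": 0},
    {"x": 0, "y": 0, "z": 0.04, "turn": 0},
    {"x": 0, "y": 0, "z": 0.04, "turn": 0},
    {"x": 0, "y": 0, "z": 0.04, "turn": 0},
    {"x": 0, "y": 0, "z": 0.04, "turn": 0}
  ],
  "gripper": 1
}}

```text
time: 16.7
tool_pos: [0.696, -0.0727, 0.0338]
orientation: [0.689, 0.725, 0.0, 0.0]
wrist_force: [0.5, 0.6, 0.7]
opening: 0.0851
grip_force: 0.0
```

Request:
{"method": "jog_arm", "body": {
  "targets": [
    {"x": 0, "y": 0, "z": -0.6, "turn": 0},
    {"x": 0, "y": 0, "z": -2.0, "turn": 0},
    {"x": 0, "y": 0, "z": -3.5, "turn": 0},
    {"x": 0.8, "y": -0.8, "z": -4.6, "turn": 0},
    {"x": 1.8, "y": -1.8, "z": -4.6, "turn": 0.5},
    {"x": 2.9, "y": -2.9, "z": -4.6, "turn": 1.1},
    {"x": 4, "y": -4, "z": -4.6, "turn": 1.1},
    {"x": 5.0, "y": -5.0, "z": -4.6, "turn": 1.1}
  ]
}}

```text
time: 17.37
tool_pos: [0.5632, 0.0469, 0.1502]
orientation: [0.723, 0.691, 0.0, 0.0]
wrist_force: [0.2, 1.2, 0.7]
opening: 0.0856
grip_force: 0.0
```

Request:
{"method": "jog_arm", "body": {
  "targets": [
    {"x": 0.8, "y": -0.8, "z": 0, "turn": 0},
    {"x": 1.5, "y": -2.0, "z": 0, "turn": 0},
    {"x": 1.5, "y": -2.0, "z": 0, "turn": 0},
    {"x": 1.5, "y": -2.0, "z": 0, "turn": 0},
    {"x": 1.5, "y": -2.0, "z": 0, "turn": 0},
    {"x": 1.5, "y": -2.0, "z": 0, "turn": 0},
    {"x": 1.5, "y": -2.0, "z": 0, "turn": 0},
    {"x": 1.5, "y": -2.0, "z": 0, "turn": 0}
  ]
}}

```text
time: 18.03
tool_pos: [0.5173, 0.0851, 0.1488]
orientation: [0.723, 0.69, 0.0, 0.0]
wrist_force: [-0.2, -0.2, -0.4]
opening: 0.0857
grip_force: 0.0
```

Run:
```python
from h import *
go(517,84.5,36,87.6)
a=snap("scene","s7.png"); b=snap("wrist","w7.png")
print(proj("wrist",[[.517,.0845,.068],[.5206,.1696,.068]]).round())
cv2.imwrite("pics/c7.png",np.hstack([cv2.resize(a[120:230,130:290],(400,300)),cv2.resize(b,(400,300))])[:,:,::-1])
```

```text
at [517.3  85.1 148.8] yaw 87.3 t 18.03 F [-0.2 -0.2 -0.4] open 0.086 -> x -0.02 y -0.01 z 4.51 turn -0.05
[[259. 197.]
 [258.  91.]]
```

View pics/c7.png

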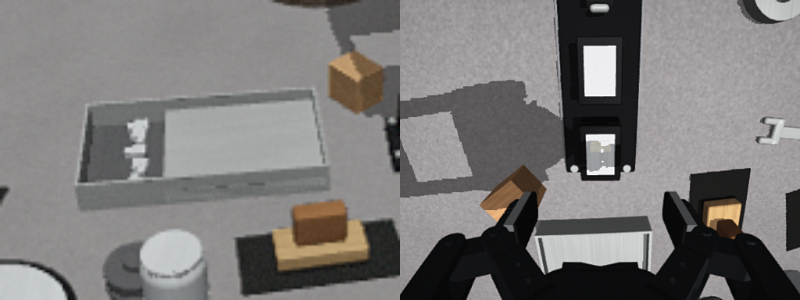

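Request:
{"method": "jog_arm", "body": {
  "targets": [
    {"x": 0, "y": 0, "z": 1.0, "turn": 0},
    {"x": 0, "y": 0, "z": 2.0, "turn": 0},
    {"x": 0, "y": 0, "z": 3.0, "turn": 0},
    {"x": 0, "y": 0, "z": 3.8, "turn": 0},
    {"x": 0, "y": 0, "z": 4.3, "turn": 0},
    {"x": 0, "y": 0, "z": 4.5, "turn": 0},
    {"x": 0, "y": 0, "z": 4.5, "turn": 0},
    {"x": 0, "y": 0, "z": 4.5, "turn": 0}
  ]
}}

```text
time: 18.8
tool_pos: [0.5168, 0.0855, 0.0365]
orientation: [0.723, 0.691, -0.0, -0.0]
wrist_force: [0.4, 0.4, 0.7]
opening: 0.0853
grip_force: 0.0
```

Request:
{"method": "jog_arm", "body": {
  "targets": [
    {"x": 0, "y": 0, "z": 0, "turn": 0},
    {"x": 0, "y": 0, "z": 0, "turn": 0},
    {"x": 0, "y": 0, "z": 0, "turn": 0},
    {"x": 0, "y": 0, "z": 0, "turn": 0},
    {"x": 0, "y": 0, "z": 0, "turn": 0},
    {"x": 0, "y": 0, "z": 0, "turn": 0},
    {"x": 0, "y": 0, "z": 0, "turn": 0},
    {"x": 0, "y": 0, "z": 0, "turn": 0}
  ],
  "gripper": 0,
  "grip_force": 60
}}

```text
time: 19.47
tool_pos: [0.5171, 0.0856, 0.0372]
orientation: [0.723, 0.691, 0.0, 0.0]
wrist_force: [-2.2, 0.4, 12.1]
opening: 0.043
grip_force: 60.5
```

Request:
{"method": "jog_arm", "body": {
  "targets": [
    {"x": 0, "y": 0, "z": -0.1, "turn": 0},
    {"x": 0, "y": 0, "z": -0.2, "turn": 0},
    {"x": 0, "y": 0, "z": -0.4, "turn": 0},
    {"x": 0, "y": 0, "z": -0.8, "turn": 0},
    {"x": 0, "y": 0, "z": -1.3, "turn": 0},
    {"x": 0, "y": 0, "z": -2.0, "turn": 0},
    {"x": 0, "y": 0, "z": -2.8, "turn": 0},
    {"x": 0, "y": 0, "z": -2.8, "turn": 0}
  ]
}}

```text
time: 20.13
tool_pos: [0.5187, 0.0858, 0.1103]
orientation: [0.723, 0.691, 0.002, 0.002]
wrist_force: [0.9, 0.5, -0.0]
opening: 0.043
grip_force: 66.2
```

Run:
```python
from h import *
go(462,-105,106,90)
a=snap("scene","s8.png"); b=snap("wrist","w8.png")
cv2.imwrite("pics/c8.png",np.hstack([cv2.resize(a[100:210,250:410],(400,300)),cv2.resize(b,(400,300))])[:,:,::-1])
```

```text
at [518.7  85.8 110.3] yaw 87.4 t 20.13 F [ 0.9  0.5 -0. ] open 0.043 -> x -7.73 y -1.92 z 0.17 turn -0.52
```

View pics/c8.png

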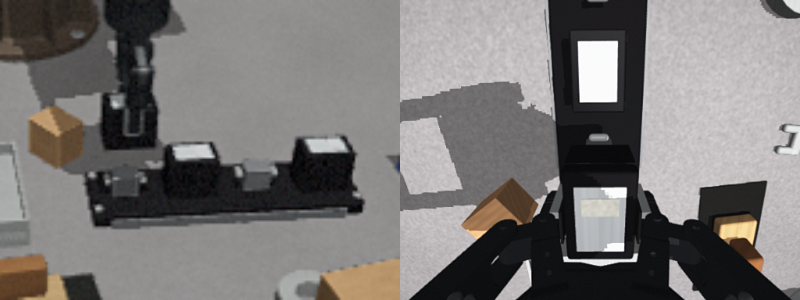

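Request:
{"method": "jog_arm", "body": {
  "targets": [
    {"x": -0.8, "y": -0.2, "z": 0, "turn": -0.2},
    {"x": -1.8, "y": -0.5, "z": 0, "turn": -0.5},
    {"x": -3.0, "y": -0.8, "z": 0, "turn": -0.5},
    {"x": -4.2, "y": -1.1, "z": 0, "turn": -0.5},
    {"x": -5.4, "y": -1.4, "z": 0, "turn": -0.5},
    {"x": -6.6, "y": -1.7, "z": 0, "turn": -0.5},
    {"x": -7.4, "y": -1.85, "z": 0, "turn": -0.5},
    {"x": -7.7, "y": -1.9, "z": 0, "turn": -0.5}
  ]
}}

```text
time: 20.9
tool_pos: [0.4593, -0.1067, 0.1059]
orientation: [0.709, 0.706, -0.0, -0.0]
wrist_force: [-0.2, 0.7, -0.5]
opening: 0.0428
grip_force: 66.1
```

Request:
{"method": "jog_arm", "body": {
  "targets": [
    {"x": 0, "y": 0, "z": 0, "turn": 0},
    {"x": 0, "y": 0, "z": 0.5, "turn": 0},
    {"x": 0, "y": 0, "z": 1.0, "turn": 0},
    {"x": 0, "y": 0, "z": 1.5, "turn": 0},
    {"x": 0, "y": 0, "z": 2.0, "turn": 0},
    {"x": 0, "y": 0, "z": 2.4, "turn": 0},
    {"x": 0, "y": 0, "z": 2.6, "turn": 0},
    {"x": 0, "y": 0, "z": 2.6, "turn": 0}
  ]
}}

```text
time: 21.57
tool_pos: [0.4599, -0.1037, 0.0403]
orientation: [0.708, 0.707, -0.0, -0.001]
wrist_force: [0.2, -0.5, -1.8]
opening: 0.0429
grip_force: 66.1
```

Run:
```python
from h import *
go(462,-105,39,90)
```

```text
at [ 459.9 -103.7   40.3] yaw 89.9 t 21.57 F [ 0.2 -0.5 -1.8] open 0.043 -> x -0.05 y 0.08 z 0.05 turn -0.02
```

Request:
{"method": "jog_arm", "body": {
  "targets": [
    {"x": 0, "y": 0.08, "z": 0.02, "turn": 0},
    {"x": 0, "y": 0.08, "z": 0.04, "turn": 0},
    {"x": 0, "y": 0.08, "z": 0.06, "turn": 0},
    {"x": 0, "y": 0.08, "z": 0.08, "turn": 0},
    {"x": 0, "y": 0.08, "z": 0.08, "turn": 0},
    {"x": 0, "y": 0.08, "z": 0.08, "turn": 0},
    {"x": 0, "y": 0.08, "z": 0.08, "turn": 0},
    {"x": 0, "y": 0.08, "z": 0.08, "turn": 0}
  ]
}}

```text
time: 22.23
tool_pos: [0.4624, -0.1046, 0.0394]
orientation: [0.708, 0.706, 0.0, 0.0]
wrist_force: [0.5, -0.2, -1.8]
opening: 0.043
grip_force: 66.1
```

Request:
{"method": "jog_arm", "body": {
  "targets": [
    {"x": 0, "y": 0, "z": 0.02, "turn": 0},
    {"x": 0, "y": 0, "z": 0.04, "turn": 0},
    {"x": 0, "y": 0, "z": 0.06, "turn": 0},
    {"x": 0, "y": 0, "z": 0.06, "turn": 0},
    {"x": 0, "y": 0, "z": 0.06, "turn": 0},
    {"x": 0, "y": 0, "z": 0.06, "turn": 0},
    {"x": 0, "y": 0, "z": 0.06, "turn": 0},
    {"x": 0, "y": 0, "z": 0.06, "turn": 0}
  ]
}}

```text
time: 22.9
tool_pos: [0.4624, -0.1046, 0.0392]
orientation: [0.708, 0.706, 0.0, 0.0]
wrist_force: [-8.8, 1.8, 41.3]
opening: 0.0431
grip_force: 71.3
```

Request:
{"method": "jog_arm", "body": {
  "targets": [
    {"x": 0, "y": 0, "z": 0, "turn": 0},
    {"x": 0, "y": 0, "z": 0, "turn": 0},
    {"x": 0, "y": 0, "z": 0, "turn": 0},
    {"x": 0, "y": 0, "z": 0, "turn": 0},
    {"x": 0, "y": 0, "z": -0.8, "turn": 0},
    {"x": 0, "y": 0, "z": -2, "turn": 0},
    {"x": 0, "y": 0, "z": -3.2, "turn": 0},
    {"x": 0, "y": 0, "z": -4.4, "turn": 0}
  ],
  "gripper": 0.66
}}

```text
time: 23.57
tool_pos: [0.4618, -0.1044, 0.1487]
orientation: [0.708, 0.706, -0.0, -0.001]
wrist_force: [1.6, 0.7, -0.2]
opening: 0.0565
grip_force: 0.0
```

Request:
{"method": "jog_arm", "body": {
  "targets": [
    {"x": 1, "y": 0.2, "z": 0, "turn": 0.2},
    {"x": 2.4, "y": 0.5, "z": 0, "turn": 0.4},
    {"x": 4, "y": 0.8, "z": 0, "turn": 0.5},
    {"x": 5.6, "y": 1.2, "z": 0, "turn": 0.5},
    {"x": 7.2, "y": 1.5, "z": 0, "turn": 0.5},
    {"x": 8.8, "y": 1.8, "z": 0, "turn": 0.5},
    {"x": 10.2, "y": 2.1, "z": 0, "turn": 0.5},
    {"x": 11.0, "y": 2.3, "z": 0, "turn": 0.5}
  ],
  "gripper": 1
}}

```text
time: 24.23
tool_pos: [0.5208, 0.1739, 0.1477]
orientation: [0.722, 0.691, 0.0, -0.0]
wrist_force: [1.1, 0.3, 0.9]
opening: 0.0855
grip_force: 0.0
```

Request:
{"method": "jog_arm", "body": {
  "targets": [
    {"x": 0, "y": 0, "z": 0, "turn": 0},
    {"x": 0, "y": 0, "z": 0, "turn": 0},
    {"x": 0, "y": 0, "z": 0, "turn": 0},
    {"x": 0, "y": 0, "z": 0, "turn": 0},
    {"x": 0, "y": 0, "z": 0, "turn": 0},
    {"x": 0, "y": 0, "z": 0, "turn": 0},
    {"x": 0, "y": 0, "z": 0, "turn": 0},
    {"x": 0, "y": 0, "z": 0, "turn": 0}
  ]
}}

```text
time: 24.9
tool_pos: [0.5205, 0.1699, 0.1479]
orientation: [0.723, 0.69, 0.0, 0.0]
wrist_force: [0.9, -0.5, 0.4]
opening: 0.0853
grip_force: 0.0
```

Run:
```python
from h import *
go(520.6,169.6,36,87.6)
a=snap("scene","s9.png"); b=snap("wrist","w9.png"); print(proj("wrist",[[.5206,.1696,.068]]).round())
cv2.imwrite("pics/c9.png",np.hstack([cv2.resize(a[120:230,130:290],(400,300)),cv2.resize(b,(400,300))])[:,:,::-1])
```

```text
at [520.5 169.9 147.9] yaw 87.3 t 24.90 F [ 0.9 -0.5  0.4] open 0.085 -> x -0.01 y 0.00 z 4.48 turn -0.05
[[259. 198.]]
```

View pics/c9.png

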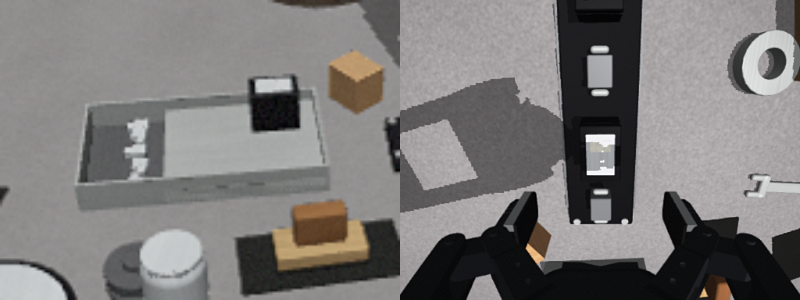

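Request:
{"method": "jog_arm", "body": {
  "targets": [
    {"x": 0, "y": 0, "z": 1.0, "turn": 0},
    {"x": 0, "y": 0, "z": 2.0, "turn": 0},
    {"x": 0, "y": 0, "z": 3.0, "turn": 0},
    {"x": 0, "y": 0, "z": 3.8, "turn": 0},
    {"x": 0, "y": 0, "z": 4.3, "turn": 0},
    {"x": 0, "y": 0, "z": 4.5, "turn": 0},
    {"x": 0, "y": 0, "z": 4.5, "turn": 0},
    {"x": 0, "y": 0, "z": 4.5, "turn": 0}
  ]
}}

```text
time: 25.67
tool_pos: [0.5207, 0.1704, 0.0357]
orientation: [0.723, 0.691, 0.0, 0.0]
wrist_force: [-0.6, 0.6, -0.1]
opening: 0.0853
grip_force: 0.0
```

Request:
{"method": "jog_arm", "body": {
  "targets": [
    {"x": 0, "y": 0, "z": 0, "turn": 0},
    {"x": 0, "y": 0, "z": 0, "turn": 0},
    {"x": 0, "y": 0, "z": 0, "turn": 0},
    {"x": 0, "y": 0, "z": 0, "turn": 0},
    {"x": 0, "y": 0, "z": 0, "turn": 0},
    {"x": 0, "y": 0, "z": 0, "turn": 0},
    {"x": 0, "y": 0, "z": 0, "turn": 0},
    {"x": 0, "y": 0, "z": 0, "turn": 0}
  ],
  "gripper": 0,
  "grip_force": 60
}}

```text
time: 26.33
tool_pos: [0.5209, 0.1705, 0.0362]
orientation: [0.723, 0.691, 0.001, 0.0]
wrist_force: [-2.3, -0.6, 11.5]
opening: 0.0432
grip_force: 60.9
```

Request:
{"method": "jog_arm", "body": {
  "targets": [
    {"x": 0, "y": 0, "z": -0.1, "turn": 0},
    {"x": 0, "y": 0, "z": -0.2, "turn": 0},
    {"x": 0, "y": 0, "z": -0.4, "turn": 0},
    {"x": 0, "y": 0, "z": -0.8, "turn": 0},
    {"x": 0, "y": 0, "z": -1.3, "turn": 0},
    {"x": 0, "y": 0, "z": -2.0, "turn": 0},
    {"x": 0, "y": 0, "z": -2.8, "turn": 0},
    {"x": 0, "y": 0, "z": -2.8, "turn": 0}
  ]
}}

```text
time: 27.0
tool_pos: [0.5225, 0.1709, 0.1095]
orientation: [0.723, 0.691, 0.002, 0.001]
wrist_force: [2.1, 0.9, 0.1]
opening: 0.0437
grip_force: 66.0
```

Request:
{"method": "jog_arm", "body": {
  "targets": [
    {"x": -1, "y": 0.1, "z": 0, "turn": -0.2},
    {"x": -2.4, "y": 0.3, "z": 0, "turn": -0.5},
    {"x": -4, "y": 0.6, "z": 0, "turn": -0.5},
    {"x": -5.6, "y": 0.8, "z": 0, "turn": -0.5},
    {"x": -7.2, "y": 1.0, "z": 0, "turn": -0.5},
    {"x": -8.8, "y": 1.2, "z": 0, "turn": -0.5},
    {"x": -10.2, "y": 1.3, "z": 0, "turn": -0.5},
    {"x": -10.9, "y": 1.4, "z": 0, "turn": -0.5}
  ]
}}

```text
time: 27.67
tool_pos: [0.5431, -0.1073, 0.106]
orientation: [0.709, 0.706, 0.0, 0.001]
wrist_force: [-0.2, 0.1, -0.3]
opening: 0.043
grip_force: 66.0
```

Request:
{"method": "jog_arm", "body": {
  "targets": [
    {"x": 0, "y": 0, "z": 0, "turn": 0},
    {"x": 0, "y": 0, "z": 0, "turn": 0},
    {"x": 0, "y": 0, "z": 0.5, "turn": 0},
    {"x": 0, "y": 0, "z": 1.0, "turn": 0},
    {"x": 0, "y": 0, "z": 1.5, "turn": 0},
    {"x": 0, "y": 0, "z": 2.0, "turn": 0},
    {"x": 0, "y": 0, "z": 2.4, "turn": 0},
    {"x": 0, "y": 0, "z": 2.5, "turn": 0}
  ]
}}

```text
time: 28.33
tool_pos: [0.5422, -0.1023, 0.0416]
orientation: [0.707, 0.707, -0.0, -0.001]
wrist_force: [-0.6, 0.3, -1.7]
opening: 0.0433
grip_force: 66.0
```

Run:
```python
from h import *
go(542,-105,39,90)
```

```text
at [ 542.2 -102.3   41.6] yaw 89.9 t 28.33 F [-0.6  0.3 -1.7] open 0.043 -> x -0.11 y -0.01 z 0.11 turn -0.01
```

Request:
{"method": "jog_arm", "body": {
  "targets": [
    {"x": 0, "y": 0, "z": 0.03, "turn": 0},
    {"x": 0, "y": 0, "z": 0.06, "turn": 0},
    {"x": 0, "y": 0, "z": 0.1, "turn": 0},
    {"x": 0, "y": 0, "z": 0.12, "turn": 0},
    {"x": 0, "y": 0, "z": 0.12, "turn": 0},
    {"x": 0, "y": 0, "z": 0.12, "turn": 0},
    {"x": 0, "y": 0, "z": 0.12, "turn": 0},
    {"x": 0, "y": 0, "z": 0.12, "turn": 0}
  ]
}}

```text
time: 29.0
tool_pos: [0.543, -0.1035, 0.04]
orientation: [0.708, 0.706, 0.0, 0.0]
wrist_force: [0.5, 0.5, -1.3]
opening: 0.0432
grip_force: 66.0
```

Request:
{"method": "jog_arm", "body": {
  "targets": [
    {"x": 0, "y": 0, "z": 0.02, "turn": 0},
    {"x": 0, "y": 0, "z": 0.04, "turn": 0},
    {"x": 0, "y": 0, "z": 0.04, "turn": 0},
    {"x": 0, "y": 0, "z": 0.04, "turn": 0},
    {"x": 0, "y": 0, "z": 0.04, "turn": 0},
    {"x": 0, "y": 0, "z": 0.04, "turn": 0},
    {"x": 0, "y": 0, "z": 0.04, "turn": 0},
    {"x": 0, "y": 0, "z": 0.04, "turn": 0}
  ]
}}

```text
time: 29.67
tool_pos: [0.543, -0.1035, 0.0388]
orientation: [0.708, 0.706, 0.0, 0.0]
wrist_force: [-0.1, -0.0, -0.8]
opening: 0.0427
grip_force: 66.0
```

Request:
{"method": "jog_arm", "body": {
  "targets": [
    {"x": 0, "y": 0, "z": 0.02, "turn": 0},
    {"x": 0, "y": 0, "z": 0.02, "turn": 0},
    {"x": 0, "y": 0, "z": 0.02, "turn": 0},
    {"x": 0, "y": 0, "z": 0.02, "turn": 0},
    {"x": 0, "y": 0, "z": -0.8, "turn": 0},
    {"x": 0, "y": 0, "z": -2, "turn": 0},
    {"x": 0, "y": 0, "z": -3.2, "turn": 0},
    {"x": 0, "y": 0, "z": -4.4, "turn": 0}
  ],
  "gripper": 0.66
}}

```text
time: 30.33
tool_pos: [0.5426, -0.1034, 0.1499]
orientation: [0.708, 0.706, -0.0, -0.0]
wrist_force: [0.0, 0.6, -0.7]
opening: 0.0569
grip_force: 0.0
```

Request:
{"method": "jog_arm", "body": {
  "targets": [
    {"x": 1, "y": 0, "z": 0, "turn": 0.2},
    {"x": 2.4, "y": -0.1, "z": 0, "turn": 0.5},
    {"x": 4, "y": -0.2, "z": 0, "turn": 0.5},
    {"x": 5.6, "y": -0.3, "z": 0, "turn": 0.5},
    {"x": 7.2, "y": -0.4, "z": 0, "turn": 0.5},
    {"x": 8.8, "y": -0.5, "z": 0, "turn": 0.5},
    {"x": 10.4, "y": -0.6, "z": 0, "turn": 0.5},
    {"x": 12.0, "y": -0.6, "z": 0, "turn": 0.5}
  ],
  "gripper": 1
}}

```text
time: 31.0
tool_pos: [0.5277, 0.1985, 0.1489]
orientation: [0.723, 0.691, -0.0, -0.0]
wrist_force: [2.1, -0.6, -0.3]
opening: 0.0852
grip_force: 0.0
```

Request:
{"method": "jog_arm", "body": {
  "targets": [
    {"x": 1.5, "y": 0, "z": 0, "turn": 0},
    {"x": 3, "y": 0, "z": 0, "turn": 0},
    {"x": 4.5, "y": 0, "z": 0, "turn": 0},
    {"x": 5.4, "y": 0, "z": 0, "turn": 0},
    {"x": 5.7, "y": 0, "z": 0, "turn": 0},
    {"x": 5.7, "y": 0, "z": 0, "turn": 0},
    {"x": 5.7, "y": 0, "z": 0, "turn": 0},
    {"x": 5.7, "y": 0, "z": 0, "turn": 0}
  ]
}}

```text
time: 31.67
tool_pos: [0.5349, 0.3375, 0.1487]
orientation: [0.723, 0.691, -0.0, -0.0]
wrist_force: [1.0, -0.1, -0.2]
opening: 0.0854
grip_force: 0.0
```

Run:
```python
from h import *
go(527.8,340.1,36,87.6)
im=snap("wrist","w10.png"); print(proj("wrist",[[.5278,.3401,.068]]).round())
g=cv2.cvtColor(im,cv2.COLOR_RGB2GRAY);m=np.uint8(g>150)*255;m[:150]=0;m[260:]=0;m[:,:220]=0;m[:,300:]=0
m=cv2.morphologyEx(m,cv2.MORPH_CLOSE,np.ones((9,9)))
for c in cv2.findContours(m,0,2)[0]:
    if cv2.contourArea(c)>50: print(cv2.boundingRect(c))
```

```text
at [534.9 337.5 148.7] yaw 87.3 t 31.67 F [ 1.  -0.1 -0.2] open 0.085 -> x 0.09 y -0.29 z 4.51 turn -0.05
[[250. 194.]]
(241, 241, 17, 6)
(228, 169, 38, 53)
(294, 150, 6, 110)
```

Request:
{"method": "jog_arm", "body": {
  "targets": [
    {"x": 0.1, "y": -0.3, "z": 1.0, "turn": 0},
    {"x": 0.1, "y": -0.3, "z": 2.0, "turn": 0},
    {"x": 0.1, "y": -0.3, "z": 3.0, "turn": 0},
    {"x": 0.1, "y": -0.3, "z": 3.8, "turn": 0},
    {"x": 0.1, "y": -0.3, "z": 4.3, "turn": 0},
    {"x": 0.1, "y": -0.3, "z": 4.5, "turn": 0},
    {"x": 0.1, "y": -0.3, "z": 4.5, "turn": 0},
    {"x": 0.1, "y": -0.3, "z": 4.5, "turn": 0}
  ]
}}

```text
time: 32.38
tool_pos: [0.5283, 0.3416, 0.037]
orientation: [0.723, 0.691, 0.0, 0.0]
wrist_force: [-0.4, -0.2, -0.3]
opening: 0.0855
grip_force: 0.0
```

Request:
{"method": "jog_arm", "body": {
  "targets": [
    {"x": 0, "y": 0, "z": 0, "turn": 0},
    {"x": 0, "y": 0, "z": 0, "turn": 0},
    {"x": 0, "y": 0, "z": 0, "turn": 0},
    {"x": 0, "y": 0, "z": 0, "turn": 0},
    {"x": 0, "y": 0, "z": 0, "turn": 0},
    {"x": 0, "y": 0, "z": 0, "turn": 0},
    {"x": 0, "y": 0, "z": 0, "turn": 0},
    {"x": 0, "y": 0, "z": 0, "turn": 0}
  ],
  "gripper": 0,
  "grip_force": 60
}}

```text
time: 33.05
tool_pos: [0.5281, 0.342, 0.0373]
orientation: [0.723, 0.691, 0.001, 0.0]
wrist_force: [-1.9, -1.9, 10.4]
opening: 0.0431
grip_force: 61.1
```

Request:
{"method": "jog_arm", "body": {
  "targets": [
    {"x": 0, "y": 0, "z": -0.1, "turn": 0},
    {"x": 0, "y": 0, "z": -0.2, "turn": 0},
    {"x": 0, "y": 0, "z": -0.4, "turn": 0},
    {"x": 0, "y": 0, "z": -0.8, "turn": 0},
    {"x": 0, "y": 0, "z": -1.3, "turn": 0},
    {"x": 0, "y": 0, "z": -2.0, "turn": 0},
    {"x": 0, "y": 0, "z": -3.0, "turn": 0},
    {"x": 0, "y": 0, "z": -3.0, "turn": 0}
  ]
}}

```text
time: 33.72
tool_pos: [0.5301, 0.3431, 0.117]
orientation: [0.723, 0.691, 0.003, 0.001]
wrist_force: [1.5, 0.7, -1.3]
opening: 0.043
grip_force: 66.0
```

Request:
{"method": "jog_arm", "body": {
  "targets": [
    {"x": -1, "y": 0, "z": 0, "turn": -0.2},
    {"x": -2.4, "y": 0, "z": 0, "turn": -0.5},
    {"x": -4, "y": 0, "z": 0, "turn": -0.5},
    {"x": -5.6, "y": 0, "z": 0, "turn": -0.5},
    {"x": -7.2, "y": 0, "z": 0, "turn": -0.5},
    {"x": -8.8, "y": 0, "z": 0, "turn": -0.5},
    {"x": -10.4, "y": 0, "z": 0, "turn": -0.5},
    {"x": -12.0, "y": 0, "z": 0, "turn": -0.5}
  ]
}}

```text
time: 34.38
tool_pos: [0.514, 0.0403, 0.1125]
orientation: [0.708, 0.707, 0.001, 0.001]
wrist_force: [1.2, -0.6, -1.6]
opening: 0.043
grip_force: 65.9
```

Request:
{"method": "jog_arm", "body": {
  "targets": [
    {"x": -1.5, "y": 0, "z": 0, "turn": 0},
    {"x": -3, "y": 0, "z": 0, "turn": 0},
    {"x": -4.5, "y": 0, "z": 0, "turn": 0},
    {"x": -6, "y": 0, "z": 0, "turn": 0},
    {"x": -7.4, "y": 0, "z": 0, "turn": 0},
    {"x": -8.4, "y": 0, "z": 0, "turn": 0},
    {"x": -8.9, "y": 0, "z": 0, "turn": 0},
    {"x": -8.9, "y": 0, "z": 0, "turn": 0}
  ]
}}

```text
time: 35.05
tool_pos: [0.514, -0.183, 0.1122]
orientation: [0.709, 0.705, 0.0, 0.001]
wrist_force: [-0.1, -0.8, -1.7]
opening: 0.0437
grip_force: 65.9
```

Request:
{"method": "jog_arm", "body": {
  "targets": [
    {"x": 0, "y": 0, "z": 0, "turn": 0},
    {"x": 0, "y": 0, "z": 0, "turn": 0},
    {"x": 0, "y": 0, "z": 0, "turn": 0},
    {"x": 0, "y": 0, "z": 0, "turn": 0},
    {"x": 0, "y": 0, "z": 0, "turn": 0},
    {"x": 0, "y": 0, "z": 0, "turn": 0},
    {"x": 0, "y": 0, "z": 0, "turn": 0},
    {"x": 0, "y": 0, "z": 0, "turn": 0}
  ]
}}

```text
time: 35.72
tool_pos: [0.5136, -0.1803, 0.1113]
orientation: [0.708, 0.706, -0.0, 0.0]
wrist_force: [0.0, -0.8, -1.9]
opening: 0.0431
grip_force: 65.9
```

Run:
```python
from h import *
go(502,-185,40,90)
```

```text
at [ 513.6 -180.3  111.3] yaw 89.9 t 35.72 F [ 0.  -0.8 -1.9] open 0.043 -> x -0.19 y -0.46 z 2.85 turn -0.02
```

Request:
{"method": "jog_arm", "body": {
  "targets": [
    {"x": -0.2, "y": -0.45, "z": 0.4, "turn": 0},
    {"x": -0.2, "y": -0.45, "z": 0.9, "turn": 0},
    {"x": -0.2, "y": -0.45, "z": 1.4, "turn": 0},
    {"x": -0.2, "y": -0.45, "z": 1.9, "turn": 0},
    {"x": -0.2, "y": -0.45, "z": 2.4, "turn": 0},
    {"x": -0.2, "y": -0.45, "z": 2.7, "turn": 0},
    {"x": -0.2, "y": -0.45, "z": 2.8, "turn": 0},
    {"x": -0.2, "y": -0.45, "z": 2.8, "turn": 0}
  ]
}}

```text
time: 36.38
tool_pos: [0.502, -0.1853, 0.0409]
orientation: [0.708, 0.706, -0.0, -0.0]
wrist_force: [-0.4, -0.2, -1.3]
opening: 0.043
grip_force: 65.9
```

Request:
{"method": "jog_arm", "body": {
  "targets": [
    {"x": 0, "y": 0, "z": 0.03, "turn": 0},
    {"x": 0, "y": 0, "z": 0.06, "turn": 0},
    {"x": 0, "y": 0, "z": 0.06, "turn": 0},
    {"x": 0, "y": 0, "z": 0.06, "turn": 0},
    {"x": 0, "y": 0, "z": 0.06, "turn": 0},
    {"x": 0, "y": 0, "z": 0.06, "turn": 0},
    {"x": 0, "y": 0, "z": 0.06, "turn": 0},
    {"x": 0, "y": 0, "z": 0.06, "turn": 0}
  ]
}}

```text
time: 37.05
tool_pos: [0.5023, -0.1854, 0.0399]
orientation: [0.708, 0.706, 0.0, 0.0]
wrist_force: [0.1, -0.0, -2.1]
opening: 0.0434
grip_force: 65.9
```

Request:
{"method": "jog_arm", "body": {
  "targets": [
    {"x": 0, "y": 0, "z": 0.02, "turn": 0},
    {"x": 0, "y": 0, "z": 0.04, "turn": 0},
    {"x": 0, "y": 0, "z": 0.04, "turn": 0},
    {"x": 0, "y": 0, "z": 0.04, "turn": 0},
    {"x": 0, "y": 0, "z": 0.04, "turn": 0},
    {"x": 0, "y": 0, "z": 0.04, "turn": 0},
    {"x": 0, "y": 0, "z": 0.04, "turn": 0},
    {"x": 0, "y": 0, "z": 0.04, "turn": 0}
  ]
}}

```text
time: 37.72
tool_pos: [0.5023, -0.1854, 0.0393]
orientation: [0.708, 0.706, 0.0, 0.0]
wrist_force: [-3.3, 0.8, 12.6]
opening: 0.0427
grip_force: 67.5
```

Contact; release and retreat clear of the view.

Request:
{"method": "jog_arm", "body": {
  "targets": [
    {"x": 0, "y": 0, "z": 0, "turn": 0},
    {"x": 0, "y": 0, "z": 0, "turn": 0},
    {"x": 0, "y": 0, "z": 0, "turn": 0},
    {"x": 0, "y": 0, "z": 0, "turn": 0},
    {"x": 0, "y": 0, "z": -0.8, "turn": 0},
    {"x": 0, "y": 0, "z": -2.4, "turn": 0},
    {"x": 0, "y": 0, "z": -4, "turn": 0},
    {"x": 0, "y": 0, "z": -5.6, "turn": 0}
  ],
  "gripper": 0.66
}}

```text
time: 38.38
tool_pos: [0.5017, -0.1852, 0.1801]
orientation: [0.708, 0.706, -0.0, -0.001]
wrist_force: [2.3, -0.6, -0.5]
opening: 0.0564
grip_force: 0.0
```

Request:
{"method": "jog_arm", "body": {
  "targets": [
    {"x": -1, "y": 0, "z": -0.5, "turn": 0},
    {"x": -2.5, "y": -1, "z": -1, "turn": 0},
    {"x": -4, "y": -2, "z": -1, "turn": 0},
    {"x": -5.5, "y": -3, "z": -1, "turn": 0},
    {"x": -7, "y": -4, "z": -1, "turn": 0},
    {"x": -8.5, "y": -5, "z": -1, "turn": 0},
    {"x": -10, "y": -5, "z": -1, "turn": 0},
    {"x": -11.5, "y": -5, "z": -1, "turn": 0}
  ]
}}

```text
time: 39.05
tool_pos: [0.3748, -0.4661, 0.204]
orientation: [0.708, 0.706, -0.0, -0.0]
wrist_force: [1.4, -0.7, -0.2]
opening: 0.056
grip_force: 0.0
```

Run:
```python
from h import *
go(502,-185,40,90)
a=snap("scene","s11.png"); b=snap("top","t11.png")
cv2.imwrite("pics/c11.png",np.hstack([cv2.resize(a[120:270,80:280],(400,300)),cv2.resize(b[140:290,200:400],(400,300))])[:,:,::-1])
```

```text
at [ 374.8 -466.1  204. ] yaw 89.8 t 39.05 F [ 1.4 -0.7 -0.2] open 0.056 -> x 11.26 y 5.05 z 6.56 turn -0.04
```

View pics/c11.png

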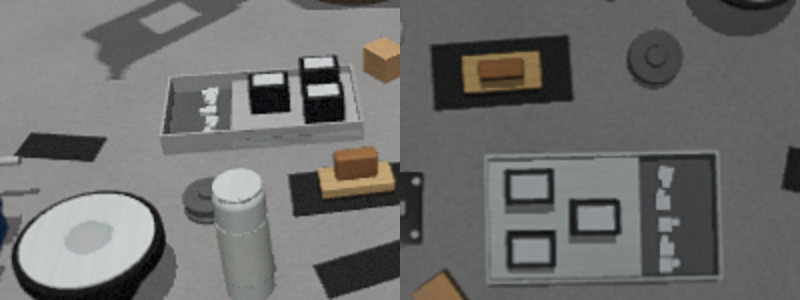

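Request:
{"method": "jog_arm", "body": {
  "targets": [
    {"x": 0, "y": 0, "z": 0, "turn": 0},
    {"x": 0, "y": 0, "z": 0, "turn": 0},
    {"x": 0, "y": 0, "z": 0, "turn": 0},
    {"x": 0, "y": 0, "z": 0, "turn": 0},
    {"x": 0, "y": 0, "z": 0, "turn": 0},
    {"x": 0, "y": 0, "z": 0, "turn": 0},
    {"x": 0, "y": 0, "z": 0, "turn": 0},
    {"x": 0, "y": 0, "z": 0, "turn": 0}
  ]
}}

```text
time: 39.82
tool_pos: [0.3772, -0.4646, 0.2039]
orientation: [0.708, 0.706, -0.0, 0.0]
wrist_force: [0.7, 0.2, 0.3]
opening: 0.0564
grip_force: 0.0
```

```bash
python3 -c "
from rig import ctrl
print(ctrl.sign_off())"
```

```text
the job is handed in; nothing more can be done
None
```

I handed the job in at about 40 s of the 210 s allowed; sign-off gave no verdict, but the last pictures show all five chips in the trough, the three modules upright on the deck, and the scraper standing on its mat.

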